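Sort the mixed white ware into its trays

TASK

Some white ware has been left mixed up on the rubber mat: stand both egg cups, the small mug and the teapot lid each in the blue tray that already holds a piece of its own kind. Set every piece down gently, the right way up and flat on the tray's floor, and leave the pieces already in the trays standing where they are.

Things in the scene. Friction and masses are not known exactly. Their poses are not given: they have to be found in the camera images.
- eggcup_a: White egg cup, 62 mm tall: round foot 40 mm across, stem 18 mm, open round bowl 47 to 48 mm across from 40 mm up to the rim, wall 3.5 mm. Origin: centre of its underside, z up. Loose, upright on the 3 mm rubber mat near the robot, in any of four places in a row, about 60 g; two are alike.
- eggcup_b: White egg cup, 62 mm tall: round foot 40 mm across, stem 18 mm, open round bowl 47 to 48 mm across from 40 mm up to the rim, wall 3.5 mm. Origin: centre of its underside, z up. Loose, upright on the 3 mm rubber mat near the robot, in any of four places in a row, about 60 g; two are alike.
- mug: White small mug, 60 mm tall, open round body 58 mm across, wall 3.5 mm; loop handle along its own +y reaching 53 mm from the axis, 11 to 52 mm up. Origin: centre of the underside, z up; grip across its own x. Loose, upright on the 3 mm rubber mat near the robot, in any of four places in a row, turned any way, about 160 g.
- lid: White teapot lid, 42 mm tall: flange 56 mm across that it stands on, disc 76 mm across 9 to 13 mm up, domed to 21 mm, round knob 21 mm across at 29 to 38 mm up. Origin: centre of the underside, z up; grip the knob. Loose, upright on the 3 mm rubber mat near the robot, in any of four places in a row, about 100 g.
- tray_eggcups: Tray for egg cups. Shallow blue tray, 250 mm (its x) by 180 mm (its y), 30 mm tall, walls and floor 4 mm thick (inner floor 4 mm above origin), fixed, like the other two. Origin: centre of its underside; x points away from the robot (within 0.12 rad). One egg cup stands in its far half, 45 to 60 mm past the centre; the near half is empty.
- tray_mugs: Tray for mugs. Shallow blue tray, 250 mm (its x) by 180 mm (its y), 30 mm tall, walls and floor 4 mm thick (inner floor 4 mm above origin), fixed, like the other two. Origin: centre of its underside; x points away from the robot (within 0.12 rad). One mug stands in its far half, 45 to 60 mm past the centre; the near half is empty.
- tray_lids: Tray for teapot lids. Shallow blue tray, 250 mm (its x) by 180 mm (its y), 30 mm tall, walls and floor 4 mm thick (inner floor 4 mm above origin), fixed, like the other two. Origin: centre of its underside; x points away from the robot (within 0.12 rad). One teapot lid stands in its far half, 45 to 60 mm past the centre; the near half is empty.
- stored_eggcup: Egg cup of the same shape and size as eggcup_a, same origin. Stands loose in the far half of its tray: leave it there.
- stored_mug: Mug of the same shape and size as mug, same origin; handle (its +y) to the tray's +y within 0.5 rad. Stands loose in the far half of its tray: leave it there.
- stored_lid: Teapot lid of the same shape and size as lid, same origin. Stands loose in the far half of its tray: leave it there.

How it is judged:
By the outcome, as a careful person would: the job done as asked, in the order asked, and still so for the second after the job is handed in, with the robot touching nothing.
It also fails if it takes over 112 s, if anything falls off the work surface, if the arm or the gripper's body presses on something with over 40 N, if the wrist force passes 120 N, or if a joint passes its speed limit or range.

ROBOT

A 6-joint arm with a two-finger parallel gripper is mounted at the origin on the work surface. World frame = base frame: x ahead of the robot, y to its left, z up, the work surface at z = 0. Lengths are in m, angles in rad, forces in N, time in s.
With the tool pointing down it reaches from about 0.375 to 0.9 m from the base axis. Payload 3.1 kg.
Tool frame: the origin (TCP) lies at the very end of the fingers, on their centre line; the grasp point (between the pads) lies 19 mm behind it; z points along the fingers, y is the line along which they close (so a half turn about z gives the same grasp; the last joint's range is limited). The gripper opens to 87 mm and grips with 3 to 60 N. Pads are 19 mm wide; open, the fingers measure 117 mm over their backs; the gripper's body (75 mm by 190 mm) begins 51 mm behind the grasp point.
Start: joints at [-1.488, 0.527, 1.433, -0, 1.181, -0.178], TCP at [0.161, -0.604, 0.223] pointing down, gripper open.
Joint ranges: [-3.08, 3.08], [-0.75, 2.2], [0.22, 2.44], [-1.43, 4.57], [0, 2.65], [-2.85, 2.85]. Speed limits (rad/s): [2.79, 2.79, 3.14, 3.14, 3.14, 3.14].

INTERFACE

Orientations are given as a unit quaternion [x, y, z, w].
In Python, from rig import robot gives the robot as it stands. The module is installed in compiled form; this text tells all that it offers.
- The arm moves only by the tool play_rows, never from a script. Its argument "steps" is one flat list of numbers, 5 for each row, row after row: the opening, from -1 (shut) to 1 (fully open), then the shift along the tool's x, y, z as a fraction of full scale, then the turn about the tool's z as a fraction of full scale. In form: [claw, tx, ty, tz, twist, claw, tx, ty, tz, twist, ...]. A call has exactly 10 rows; each row shifts and turns the commanded pose from where the row before left it, along the tool's axes as they then stand; what a row does not reach is not made up. Full scale, the value 1, is 0.03 m for a shift and 0.1 rad for a turn. A row lasts 1/10 s, in which the tool goes at most 50 mm and 8.59 degrees, less where a joint would pass 70% of its speed; a pose out of reach is approached as far as the arm can. A call with a number of a shift or a turn outside -1 to 1 is refused whole. A call with a gripper value outside its range is refused whole. The fingers move at their own pace and stop on an object; "grip_force" is the grip in N (left out, the last holds). Time passes only in rows, so rows that do not move let the fingers close, or fill a call up. It gives the time, the measured TCP pose, the force, the opening and the grip force at its end, in the units of the state.
- robot.get_obs(): the state, without advancing time (a new reading comes with each control period).
- robot.camera(name): name is "scene" or "top"; returns a dict with "image" (480x640x3 uint8, red, green, blue), "mtx" (3x3 intrinsics, pixels), "rvec" (rotation vector, rad) and "tvec" (3), from world to camera coordinates, as OpenCV has them. Camera axes: x right, y down, z forward; pixel columns grow to the right and rows downward; lengths in m; the calibration is good to about 2 mm. A picture is of the moment at which its call begins. There is no depth.
- robot.hand_in(): hands the job in; it is judged then, once.
The state is a dict: "time": time; "q": joint angles; "joint_velocities": joint speeds; "joint_torque": joint torques, N m; "position": TCP position; "tool_rot": TCP orientation; "ft_force": force on the tool from outside, world axes, zero at the start; "moment": the same for the moment, N m; "grip_width": finger opening in m; "grip_force": force on a finger pad.
Only numpy, scipy, OpenCV 4.12 (cv2) and the standard library are available. Lean on these libraries where they do the work, as an engineer would, in place of code of your own. Each camera call takes 0.05 s, during which the arm holds its last target. There are 200 camera calls.

## Working session

There is one attempt and no reset: what is moved stays moved. The work goes in short steps, Python scripts to look and compute and a tool call to move; the robot and the scene stay as the last step left them, time stands still between calls to the robot, and variables do not carry over. Pictures are saved under pics/ and viewed, at most 14 in all, crops included, and the job is handed in when it is done.

Besides the shell and the picture viewer there is one more tool, called after "Call:" by a JSON object that holds its "method" and its "body". play_rows: Moves the arm, as the interface text tells. Shift numbers are shares of 0.03 m and turn numbers shares of 0.1 rad, none past 1 either way. Its arguments: {"type":"object","properties":{"steps":{"type":"array"},"grip_force":{"type":"number"}},"required":["steps"]}

```bash
mkdir -p pics
python3 - <<'E'
from rig import robot
import cv2,numpy as np
o=robot.get_obs(); print({k:np.round(v,3) for k,v in o.items()})
for n in("scene","top"):
    c=robot.camera(n); cv2.imwrite(f"pics/{n}0.png",c["image"][:,:,::-1]); np.savez(f"{n}0.npz",**c)
    R=cv2.Rodrigues(np.array(c["rvec"]))[0]; print(n,np.round(c["mtx"],1).tolist(),(-R.T@np.array(c["tvec"]).ravel()).round(3),R.round(2).tolist())
E
```

```text
{'time': np.float64(0.0), 'q': array([-1.489,  0.528,  1.434, -0.   ,  1.181, -0.178]), 'joint_velocities': array([-0.002, -0.001,  0.002, -0.   ,  0.001, -0.002]), 'joint_torque': array([ -0.   , -44.004, -17.659,   0.063,   0.058,  -0.   ]), 'position': array([ 0.161, -0.603,  0.222]), 'tool_rot': array([ 0.992,  0.13 ,  0.   , -0.001]), 'ft_force': array([-0.291, -0.489,  0.148]), 'moment': array([0.022, 0.014, 0.003]), 'grip_force': np.float64(0.0), 'grip_width': np.float64(0.087)}
scene [[543.0, 0.0, 322.5], [0.0, 543.0, 225.4], [0.0, 0.0, 1.0]] [1.065 0.694 0.675] [[-0.81, 0.58, -0.02], [0.36, 0.48, -0.8], [-0.45, -0.66, -0.6]]
top [[474.1, 0.0, 318.0], [0.0, 474.1, 240.0], [0.0, 0.0, 1.0]] [0.502 0.014 0.973] [[0.0, -1.0, 0.02], [-0.99, -0.01, -0.12], [0.12, -0.02, -0.99]]
```

View pics/scene0.png

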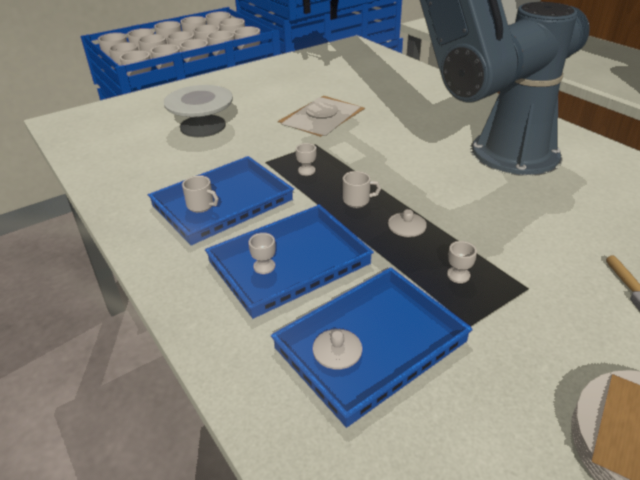

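View pics/top0.png

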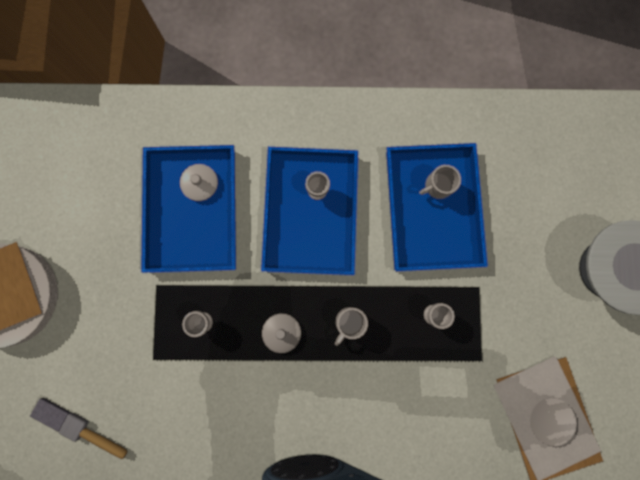

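The scene view shows, on the mat, egg cups at (306,158) and (461,262), the mug at (356,188) and the lid at (407,222). The top view shows the lid tray on the left (189,209), the egg-cup tray in the middle (310,210) and the mug tray on the right (437,207).

Run:
```python
import cv2,numpy as np
P={"top":[(197,323),(281,333),(350,325),(438,316),(199,183),(318,185),(440,182)],"scene":[(461,262),(407,222),(358,188),(306,158),(338,348),(262,252),(200,193)]}
rows=[]
for n in P:
    im=np.load(n+"0.npz")["image"][:,:,::-1]
    rows.append(np.hstack([cv2.copyMakeBorder(cv2.resize(im[v-28:v+28,u-28:u+28],(392,392),interpolation=cv2.INTER_CUBIC)[::2,::2][:,:],0,0,1,1,0) for u,v in P[n][:4]]))
cv2.imwrite("pics/m.png",np.vstack(rows))
# masks
for n in P:
    im=np.load(n+"0.npz")["image"][:,:,::-1]; h=cv2.cvtColor(im,cv2.COLOR_BGR2HSV)
    print(n,[h[v,u].tolist() for u,v in P[n]])
    blue=((h[...,0]>100)&(h[...,0]<130)&(h[...,1]>150)).astype(np.uint8)
    k,l,s,c=cv2.connectedComponentsWithStats(blue)
    for i in range(1,k):
        if s[i,4]>2000:
            ct=cv2.findContours((l==i).astype(np.uint8),cv2.RETR_EXTERNAL,cv2.CHAIN_APPROX_NONE)[0][0]
            hu=cv2.convexHull(ct); ap=cv2.approxPolyDP(hu,5,True)
            print(s[i].tolist(),ap[:,0].tolist())
```

```text
top [[15, 34, 104], [14, 31, 140], [13, 27, 86], [14, 33, 84], [16, 34, 83], [14, 36, 93], [13, 39, 79]]
[387, 144, 100, 127, 10185] [[475, 144], [486, 265], [396, 270], [387, 148]]
[142, 146, 94, 126, 10257] [[232, 146], [235, 267], [142, 271], [143, 149]]
[262, 147, 96, 128, 10681] [[269, 147], [357, 152], [352, 274], [262, 270]]
scene [[18, 34, 164], [18, 34, 163], [18, 33, 170], [18, 33, 168], [17, 31, 167], [16, 29, 168], [17, 32, 167]]
[82, 0, 320, 99, 11159] [[400, 0], [400, 51], [103, 98], [82, 40], [236, 0]]
[149, 157, 144, 71, 4409] [[292, 189], [291, 198], [226, 227], [176, 221], [149, 195], [247, 157]]
[206, 205, 167, 107, 8441] [[372, 252], [368, 263], [259, 311], [248, 306], [206, 250], [320, 205]]
[272, 268, 199, 158, 13889] [[391, 268], [470, 330], [462, 343], [346, 425], [272, 335]]
```

View pics/m.png

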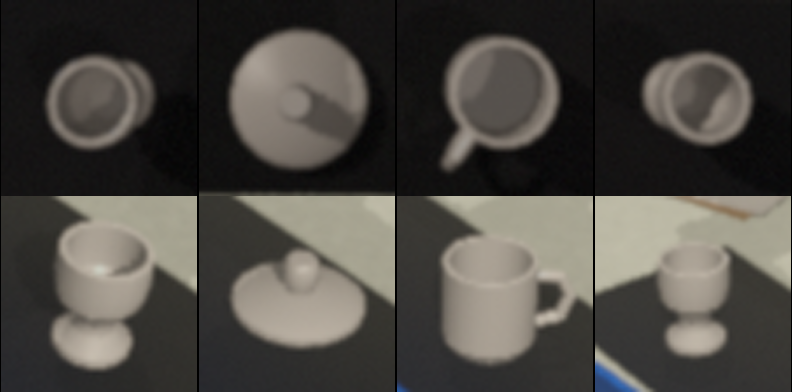

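The crops show clear rims on both cups and the mug. The mug handle points lower-left in the top view, and the knob sits in the middle of the lid.

```bash
cat > h.py <<'E'
import cv2,numpy as np
D={n:dict(np.load(n+"0.npz")) for n in("top","scene")}
def proj(n,p,d=None):
    c=(d or D)[n]; return cv2.projectPoints(np.array(p,float).reshape(-1,3),c["rvec"],c["tvec"],c["mtx"],None)[0].reshape(-1,2)
def ray(n,uv):
    c=D[n];R=cv2.Rodrigues(c["rvec"])[0]
    d=R.T@np.linalg.solve(c["mtx"],[uv[0],uv[1],1.]); return -R.T@c["tvec"].ravel(),d/np.linalg.norm(d)
def plane(n,uv,z):
    o,d=ray(n,uv); return o+d*(z-o[2])/d[2]
def tri(a,b):
    (o,d),(p,e)=ray("top",a),ray("scene",b)
    s=np.linalg.lstsq(np.c_[d,-e],p-o,rcond=None)[0]; A,B=o+s[0]*d,p+s[1]*e
    return (A+B)/2,np.linalg.norm(A-B)
K=4
def mask(im,u,v,r=30,lo=60):
    c=cv2.resize(np.ascontiguousarray(im[v-r:v+r,u-r:u+r]),None,fx=K,fy=K,interpolation=cv2.INTER_CUBIC)
    h=cv2.cvtColor(c,cv2.COLOR_RGB2HSV)
    m=((h[...,1]<90)&(h[...,2]>lo)).astype(np.uint8)
    k,l,s,_=cv2.connectedComponentsWithStats(m); 
    i=l[r*K-12:r*K+12,r*K-12:r*K+12].ravel(); i=np.bincount(i[i>0]).argmax()
    m=(l==i).astype(np.uint8); ct=max(cv2.findContours(m,0,cv2.CHAIN_APPROX_NONE)[0],key=cv2.contourArea)
    m=cv2.drawContours(np.zeros_like(m),[ct],-1,1,-1)
    f=lambda p:(np.asarray(p,float)+.5)/K-.5+[u-r,v-r]
    return m,ct[:,0],f
def disc(n,u,v,lo=60,im=None):
    m,ct,f=mask(D[n]["image"] if im is None else im,u,v,lo=lo); dt=cv2.distanceTransform(m,2,5); y,x=np.where(dt>dt.max()-.3)
    return f([x.mean(),y.mean()]),dt.max()/K,m,f
E
python3 - <<'E'
from h import *
T=[(197,323),(281,333),(350,325),(438,316)];S=[(461,262),(407,222),(356,188),(306,158)]
names="egg1 lid mug egg2".split(); hz=[.065,.016,.063,.065]
for nm,t,s,z in zip(names,T,S,hz):
    c,r,m,f=disc("top",*t,lo=50); p=plane("top",c,z)
    im=D["scene"]["image"]; lo=110
    ms,ct,fs=mask(im,*s,r=28,lo=lo)
    pc=proj("scene",p)[0]; rim=[[p[0]+.5*w*np.cos(a),p[1]+.5*w*np.sin(a),z] for w in [dict(egg1=.048,egg2=.048,mug=.058,lid=.076)[nm]] for a in np.arange(0,6.3,.1)]
    e=proj("scene",rim); q=fs(ct)
    print(nm,"disc",c.round(1),round(r,2),"p",p.round(4),"scene pred rim top/left/right",e[:,1].min().round(1),e[:,0].min().round(1),e[:,0].max().round(1),"obs",q[:,1].min().round(1),q[:,0].min().round(1),q[:,0].max().round(1))
    if nm!="lid":
        top=q[q[:,1]<e[:,1].min()+4]; ob=[q[:,0].min(),q[:,0].max()]
        el=cv2.fitEllipse(q[q[:,1]<pc[1]-1].astype(np.float32)); print("  ell",np.round(el[0],1),np.round(el[1],1),"tri",[np.round(x,4) for x in tri(c,el[0])])
    if nm=="mug":
        yy,xx=np.where(m); P=f(np.c_[xx,yy]); dd=np.linalg.norm(P-c,axis=1); far=P[dd>r+4].mean(0); a=plane("top",far,.035); b=plane("top",proj("top",[p[0],p[1],.035])[0],.035); print("  handle dir",np.arctan2(*(a-b)[:2][::-1]),np.linalg.norm(a-b))
    if nm=="lid":
        g=cv2.cvtColor(D["top"]["image"],cv2.COLOR_RGB2GRAY)
k=(169-0,0)
print("knob tri", tri((281-28+96/3.5,333-28+103/3.5),(407-28+103/3.5,222-28+ (263-196)/3.5)))
for nm,a,b in(("mugs",(475,144),(149,195)),("eggs",(357,152),(206,250)),("lids",(232,146),(272,335))): print(nm,tri(a,b))
q={"mugs":[(475,144),(486,265),(396,270),(387,148)],"lids":[(232,146),(235,267),(142,271),(143,149)],"eggs":[(357,152),(352,274),(262,270),(269,147)]}
for n in q: print(n,[plane("top",u,.03)[:2].round(3).tolist() for u in q[n]])
for n,u in(("slid",(199,183)),("segg",(318,185)),("smug",(442,182))):
    c,r,*_=disc("top",*u,lo=50); print(n,c.round(1),round(r,1),plane("top",c,.02 if n=="slid" else .065).round(3))
E
```

```text
egg1 disc [195.1 323.5] 13.33 p [0.4496 0.2307 0.065 ] scene pred rim top/left/right 240.8 447.3 475.3 obs 233.6 447.1 488.4
  ell [469.8 241. ] [17.6 44.8] tri [array([0.445 , 0.2325, 0.082 ]), np.float64(0.0156)]
lid disc [280.6 332.5] 19.37 p [0.4296 0.0729 0.016 ] scene pred rim top/left/right 213.3 387.3 425.4 obs 209.1 388.1 425.9
mug disc [351.9 323.1] 16.08 p [ 0.451  -0.0648  0.063 ] scene pred rim top/left/right 171.6 342.2 369.7 obs 159.6 339.1 383.4
  ell [363.8 167.7] [19.9 49.3] tri [array([ 0.4468, -0.0573,  0.0924]), np.float64(0.0154)]
  handle dir 2.5262409448957466 0.04488919639696252
egg2 disc [440.7 315.5] 13.13 p [ 0.4661 -0.2339  0.065 ] scene pred rim top/left/right 143.8 294.8 315.7 obs 129.6 277.6 333.4
  ell [305.2 137.9] [19.1 70.3] tri [array([ 0.4684, -0.2261,  0.0968]), np.float64(0.0029)]
knob tri (array([0.427146  , 0.0721655 , 0.04219011]), np.float64(0.001999290178792414))
mugs (array([ 0.81427799, -0.32341042,  0.02949297]), np.float64(0.001177028593290113))
eggs (array([ 0.79611726, -0.07991773,  0.02817618]), np.float64(0.000226586281805236))
lids (array([0.80573292, 0.17588268, 0.03104762]), np.float64(0.0007297184149031623))
mugs [[0.815, -0.324], [0.565, -0.337], [0.554, -0.156], [0.804, -0.141]]
lids [[0.806, 0.176], [0.558, 0.164], [0.549, 0.347], [0.798, 0.357]]
eggs [[0.795, -0.08], [0.546, -0.068], [0.553, 0.11], [0.804, 0.101]]
slid [198.2 182. ] 18.4 [0.732 0.245 0.02 ]
segg [317.1 183.6] 12.3 [0.72  0.002 0.065]
smug [445.  179.6] 15.1 [ 0.73  -0.249  0.065]
```

Run:
```python
from h import *
for n,a,b in(("egg1",(195.1,323.5),(462.5,250)),("mug",(351.9,323.1),(356.3,178.7)),("egg2",(440.7,315.5),(305.8,148.3))): print(n,tri(a,b), "shift/10mm",(proj("scene",[.45,.0,.07])-proj("scene",[.45,.0,.06])))
for n,z,u in (("egg1",.065,(462.5,250)),("mug",.063,(356.3,178.7)),("egg2",.065,(305.8,148.3))): print(plane("scene",u,z).round(4))
```

```text
egg1 (array([0.44871831, 0.23179714, 0.063739  ]), np.float64(0.001936094132563671)) shift/10mm [[ 0.20978459 -4.11907231]]
mug (array([ 0.45077845, -0.06460564,  0.06318348]), np.float64(0.0008272610246486898)) shift/10mm [[ 0.20978459 -4.11907231]]
egg2 (array([ 0.46565973, -0.23301626,  0.06666373]), np.float64(0.0010590262399935468)) shift/10mm [[ 0.20978459 -4.11907231]]
[0.4491 0.2333 0.065 ]
[ 0.4503 -0.0646  0.063 ]
[ 0.4637 -0.2351  0.065 ]
```

Call:
{"method": "play_rows", "body": {"steps": [1,0,0,0,0.87,1,0,0,0,0.87,1,0,0,0,0.87,1,0.6,-0.7,0,0,1,0.8,-1,0,0,1,0.8,-1,0,0,1,0.8,-1,0,0,1,0.8,-1,0,0,1,0.8,-1,0,0,1,0.8,-1,0,0], "grip_force": 12}}

```text
time: 1.1
position: [0.3238, -0.4013, 0.2222]
tool_rot: [1.0, -0.0, -0.0, -0.0]
ft_force: [0.9, -0.5, 1.2]
grip_width: 0.0867
grip_force: 0.0
```

Call:
{"method": "play_rows", "body": {"steps": [1,0.78,-0.93,0,0,1,0.78,-0.93,0,0,1,0.79,-0.93,0.2,0,1,0.79,-0.93,0.3,0,1,0.79,-0.93,0.5,0,1,0.79,-0.93,0.5,0,1,0,0,0.9,0,1,0,0,0.6,0,1,0,0,0,0,1,0,0,0,0]}}

```text
time: 2.1
position: [0.4647, -0.2354, 0.1324]
tool_rot: [1.0, -0.0, -0.0, -0.0]
ft_force: [-0.0, -0.7, 0.7]
grip_width: 0.0872
grip_force: 0.0
```

Call:
{"method": "play_rows", "body": {"steps": [1,0,0,0.9,0,1,0,0,0.9,0,1,0,0,0.7,0,1,0,-0.04,0.5,0,1,0,0,0.25,0,1,0,0,0,0,-0.2,0,0,0,0,-0.6,0,0,0,0,-1,0,0,0,0,-1,0,0,0,0]}}

```text
time: 3.1
position: [0.4652, -0.2345, 0.0356]
tool_rot: [1.0, -0.0, 0.0, 0.0]
ft_force: [-0.4, -0.1, 0.6]
grip_width: 0.0627
grip_force: 0.0
```

Call:
{"method": "play_rows", "body": {"steps": [-1,0,0,0,0,-1,0,0,0,0,-1,0,0,0,0,-1,0,0,-0.2,0,-1,0,0,-0.5,0,-1,0,0,-0.8,0,-1,0,0,-0.8,0,-1,0,0,-0.7,0,-1,0,0,-0.4,0,-1,0,0,0,0]}}

```text
time: 4.1
position: [0.4658, -0.235, 0.1387]
tool_rot: [1.0, -0.0, 0.001, 0.001]
ft_force: [0.1, -0.4, -1.3]
grip_width: 0.0443
grip_force: 12.0
```

Run:
```python
from rig import robot
import cv2,numpy as np
c=robot.camera("scene");d=robot.camera("top");o=robot.get_obs()
print(o["position"],o["grip_width"])
f=lambda c,p:cv2.projectPoints(np.array(p,float)[None],c["rvec"],c["tvec"],c["mtx"],None)[0].ravel().astype(int)
ims=[]
for k in(c,d):
    u,v=f(k,o["position"]); u=min(max(u,70),569);v=min(max(v,70),409); ims.append(cv2.resize(k["image"][v-70:v+70,u-70:u+70,::-1],(390,390),interpolation=cv2.INTER_CUBIC))
cv2.imwrite("pics/g1.png",np.hstack(ims))
```

```text
[ 0.46453046 -0.2340575   0.13674466] 0.04427516556653657
```

View pics/g1.png

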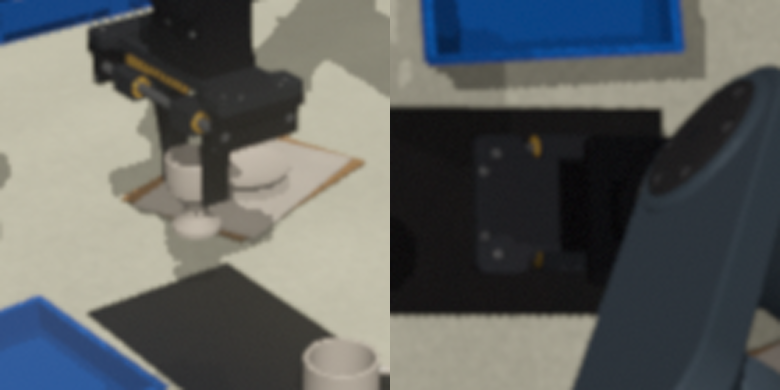

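The view shows the cup held upright by the bowl, with the foot centred near crop (197,228). The opening reads 44 mm, so I'm checking the foot position for an x offset.

Run:
```python
from h import *
p=np.array([.4645,-.234,.1367]); u,v=proj("scene",p)[0].astype(int); print(u,v); v=min(max(v,70),409)
s=140/390; foot=(u-70+197*s,v-70+228*s); L=u-70+165*s
for dx in(-.01,0,.01):
    for_=p+[dx,0,0]
    f=proj("scene",[for_-[0,0,.029]])[0]
    rim=proj("scene",[[for_[0]+.024*np.cos(a),for_[1]+.024*np.sin(a),for_[2]+.027] for a in np.arange(0,6.3,.1)])
    print(dx,f.round(1),rim[:,0].min().round(1),"obs",np.round(foot,1),round(L,1))
```

```text
304 120
-0.01 [308.8 130.6] 297.0 obs [304.7 131.8] 293.2
0 [305.1 131.9] 293.2 obs [304.7 131.8] 293.2
0.01 [301.4 133.1] 289.4 obs [304.7 131.8] 293.2
```

The cup is centred in the grip (no x offset). Moving to the egg-cup tray.

Call:
{"method": "play_rows", "body": {"steps": [-1,0.4,-0.57,0,0,-1,0.6,-0.85,0,0,-1,0.7,-1,0,0,-1,0.7,-1,0,0,-1,0.7,-1,0,0,-1,0.7,-1,0,0,-1,0.65,-0.93,0,0,-1,0.5,-0.7,0,0,-1,0,0,0.5,0,-1,0,0,0.5,0]}}

```text
time: 5.2
position: [0.6132, -0.0215, 0.1052]
tool_rot: [1.0, 0.001, -0.001, -0.0]
ft_force: [-0.6, -0.3, -1.8]
grip_width: 0.0441
grip_force: 12.1
```

Call:
{"method": "play_rows", "body": {"steps": [-1,0,0,0.6,0,-1,0,0,0.6,0,-1,0,0,0.5,0,-1,0,0,0.3,0,-1,0,0,0.15,0,-1,0,0,0,0,-1,0,0,0,0,-1,0,0,0,0,-1,0,0,0,0,-1,0,0,0,0]}}

```text
time: 6.2
position: [0.6137, -0.0229, 0.0431]
tool_rot: [1.0, -0.0, 0.001, 0.0]
ft_force: [-0.3, 0.1, -0.2]
grip_width: 0.0441
grip_force: 12.1
```

Call:
{"method": "play_rows", "body": {"steps": [-1,0,0,0.06,0,-1,0,0,0.05,0,-1,0,0,0.04,0,-1,0,0,0.03,0,-1,0,0,0.02,0,-1,0,0,0.01,0,-1,0,0,0,0,-1,0,0,0,0,-1,0,0,0,0,-1,0,0,0,0]}}

```text
time: 7.2
position: [0.6134, -0.0228, 0.0363]
tool_rot: [1.0, -0.0, 0.0, -0.0]
ft_force: [-0.9, 0.1, 0.5]
grip_width: 0.0439
grip_force: 12.1
```

Call:
{"method": "play_rows", "body": {"steps": [-1,0,0,0.02,0,-1,0,0,0,0,-1,0,0,0,0,-1,0,0,0,0,-1,0,0,0,0,-1,0,0,0,0,-1,0,0,0,0,-1,0,0,0,0,-1,0,0,0,0,-1,0,0,0,0]}}

```text
time: 8.2
position: [0.6135, -0.0228, 0.0362]
tool_rot: [1.0, -0.0, 0.0, 0.0]
ft_force: [-2.0, 0.1, 5.7]
grip_width: 0.0442
grip_force: 11.9
```

Run:
```python
from rig import robot
import cv2,numpy as np
c=robot.camera("scene");o=robot.get_obs()
print(o["position"],o["ft_force"])
cv2.imwrite("pics/g2.png",cv2.resize(c["image"][190:330,200:400,::-1],(800,560),interpolation=cv2.INTER_CUBIC))
```

```text
[ 0.6135156  -0.02285713  0.0362212 ] [-1.58814455  1.03304114  5.85299742]
```

View pics/g2.png

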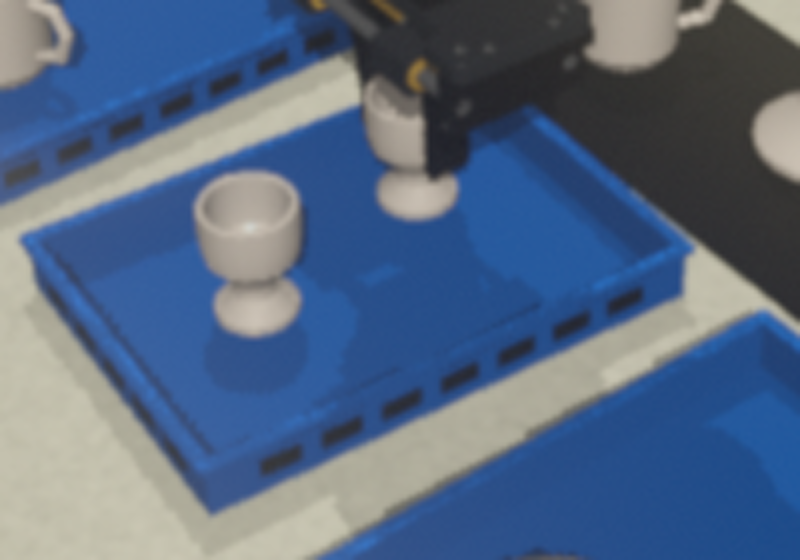

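The held cup stands on the tray floor (foot near crop (417,190)) with a 6 N contact force. Releasing.

Call:
{"method": "play_rows", "body": {"steps": [-1,0,0,-0.01,0,0.1,0,0,0,0,0.25,0,0,0,0,0.4,0,0,0,0,0.4,0,0,0,0,0.4,0,0,0,0,0.4,0,0,-0.3,0,0.4,0,0,-0.8,0,0.4,0,0,-0.9,0,0.4,0,0,-0.9,0]}}

```text
time: 9.25
position: [0.6133, -0.0228, 0.1243]
tool_rot: [1.0, -0.0, -0.0, -0.0]
ft_force: [0.6, -0.2, -0.0]
grip_width: 0.0609
grip_force: 0.0
```

Call:
{"method": "play_rows", "body": {"steps": [1,-0.32,-0.5,0,0,1,-0.58,-0.9,0,0,1,-0.65,-1,0,0,1,-0.65,-1,0,0,1,-0.65,-1,0,0,1,-0.65,-1,0,0,1,-0.65,-1,0,0,1,-0.65,-1,0,0,1,-0.48,-0.75,0,0,1,-0.2,-0.34,0,0]}}

```text
time: 10.25
position: [0.4457, 0.2336, 0.1225]
tool_rot: [1.0, 0.001, -0.002, 0.0]
ft_force: [-0.5, -0.8, -0.6]
grip_width: 0.0869
grip_force: 0.0
```

Call:
{"method": "play_rows", "body": {"steps": [1,0,0,0,0,1,0,0,0.7,0,1,0,0,0.9,0,1,0,0,0.7,0,1,0,0,0.45,0,1,0,0,0.2,0,1,0,0,0,0,-0.2,0,0,0,0,-0.6,0,0,0,0,-1,0,0,0,0]}}

```text
time: 11.25
position: [0.4496, 0.232, 0.0352]
tool_rot: [1.0, -0.0, 0.001, -0.0]
ft_force: [-0.0, -0.4, 0.8]
grip_width: 0.0707
grip_force: 0.0
```

Call:
{"method": "play_rows", "body": {"steps": [-1,0,0,0,0,-1,0,0,0,0,-1,0,0,0,0,-1,0,0,-0.2,0,-1,0,0,-0.5,0,-1,0,0,-0.8,0,-1,0,0,-0.8,0,-1,0,0,-0.7,0,-1,0,0,-0.4,0,-1,0,0,0,0]}}

```text
time: 12.25
position: [0.4501, 0.2323, 0.1381]
tool_rot: [1.0, -0.0, 0.002, -0.001]
ft_force: [0.9, 1.0, -0.6]
grip_width: 0.044
grip_force: 12.0
```

Call:
{"method": "play_rows", "body": {"steps": [-1,0.4,0.41,0,0,-1,0.7,0.71,0,0,-1,0.85,0.87,0,0,-1,0.85,0.87,0,0,-1,0.85,0.87,0,0,-1,0.8,0.82,0,0,-1,0.7,0.71,0,0,-1,0.43,0.43,0,0,-1,0,0,0.5,0,-1,0,0,0.5,0]}}

```text
time: 13.25
position: [0.6171, 0.0589, 0.1045]
tool_rot: [1.0, -0.001, -0.0, 0.0]
ft_force: [-0.8, 0.2, -1.3]
grip_width: 0.0442
grip_force: 12.0
```

Call:
{"method": "play_rows", "body": {"steps": [-1,0,0,0.6,0,-1,0,0,0.6,0,-1,0,0,0.5,0,-1,0,0,0.3,0,-1,0,0,0.15,0,-1,0,0,0.06,0,-1,0,0,0.05,0,-1,0,0,0.04,0,-1,0,0,0.03,0,-1,0,0,0.01,0]}}

```text
time: 14.25
position: [0.6166, 0.0612, 0.0366]
tool_rot: [1.0, -0.0, 0.0, 0.0]
ft_force: [-1.1, 0.3, 0.1]
grip_width: 0.0437
grip_force: 12.0
```

Call:
{"method": "play_rows", "body": {"steps": [-1,0,0,0.01,0,-1,0,0,0.01,0,-1,0,0,0,0,-1,0,0,0,0,-1,0,0,0,0,-1,0,0,0,0,-1,0,0,0,0,-1,0,0,0,0,-1,0,0,0,0,-1,0,0,0,0]}}

```text
time: 15.25
position: [0.6167, 0.0612, 0.036]
tool_rot: [1.0, -0.0, 0.0, -0.0]
ft_force: [-0.7, 2.0, 5.8]
grip_width: 0.0438
grip_force: 11.8
```

Call:
{"method": "play_rows", "body": {"steps": [-1,0,0,-0.01,0,0.1,0,0,0,0,0.25,0,0,0,0,0.4,0,0,0,0,0.4,0,0,0,0,0.4,0,0,0,0,0.4,0,0,-0.3,0,0.4,0,0,-0.8,0,0.4,0,0,-0.9,0,0.4,0,0,-0.9,0]}}

```text
time: 16.25
position: [0.6163, 0.0612, 0.1243]
tool_rot: [1.0, -0.0, -0.0, 0.0]
ft_force: [-0.0, 0.3, -0.2]
grip_width: 0.0608
grip_force: 0.0
```

Call:
{"method": "play_rows", "body": {"steps": [1,-0.4,0.3,0,0,1,-0.8,0.6,0,0,1,-0.95,0.72,0,0,1,-0.95,0.72,0,0,1,-0.95,0.72,0,0,1,-0.9,0.68,0,0,1,-0.58,0.44,0,0,1,0,0,0,0.9,1,0,0,0,0.9,1,0,0,0,0.9]}}

```text
time: 17.25
position: [0.4507, -0.0646, 0.1238]
tool_rot: [0.991, -0.137, 0.001, 0.0]
ft_force: [-0.4, -0.3, -0.3]
grip_width: 0.0872
grip_force: 0.0
```

Call:
{"method": "play_rows", "body": {"steps": [1,0,0,0,0.86,1,0,0,0,0.86,1,0,0,0,0.87,1,0,0,0,0.87,1,0,0,0,0,1,0,0,0.3,0,1,0,0,0.3,0,1,0,0,0,0,1,0,0,0,0,1,0,0,0,0]}}

```text
time: 18.25
position: [0.4505, -0.0642, 0.1048]
tool_rot: [0.953, -0.303, -0.0, -0.0]
ft_force: [0.4, 0.0, -0.6]
grip_width: 0.0868
grip_force: 0.0
```

Run:
```python
from rig import robot
import cv2,numpy as np
from scipy.spatial.transform import Rotation as R
o=robot.get_obs(); print(o["position"],R.from_quat(o["tool_rot"]).as_matrix().round(3).tolist())
c=robot.camera("scene")
cv2.imwrite("pics/g3.png",cv2.resize(c["image"][110:285,190:440,::-1],(800,560),interpolation=cv2.INTER_CUBIC))
```

```text
[ 0.45048494 -0.06419757  0.1048188 ] [[0.816, -0.578, -0.0], [-0.578, -0.816, 0.0], [-0.0, 0.0, -1.0]]
```

View pics/g3.png

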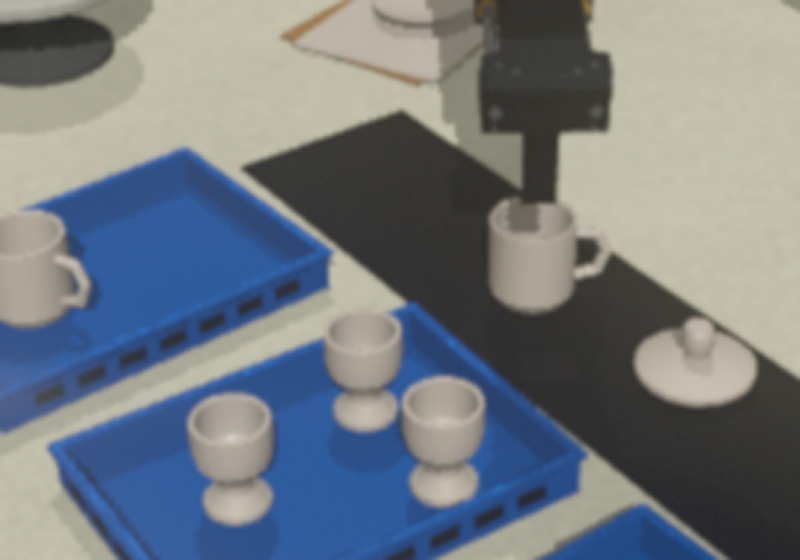

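Both egg cups stand upright in their tray, and the gripper is aligned over the mug with its fingers clear of the handle.

Call:
{"method": "play_rows", "body": {"steps": [1,0,0,0.5,0,1,0,0,0.7,0,1,0,0,0.6,0,1,0,0,0.45,0,1,0,0,0.25,0,1,0,0,0,0,0.6,0,0,0,0,0.3,0,0,0,0,0,0,0,0,0,-0.5,0,0,0,0], "grip_force": 18}}

```text
time: 19.3
position: [0.4508, -0.0643, 0.0305]
tool_rot: [0.953, -0.303, 0.001, 0.0]
ft_force: [0.3, 0.4, 0.2]
grip_width: 0.0631
grip_force: 0.0
```

Call:
{"method": "play_rows", "body": {"steps": [-1,0,0,0,0,-1,0,0,0,0,-1,0,0,0,0,-1,0,0,-0.2,0,-1,0,0,-0.5,0,-1,0,0,-0.8,0,-1,0,0,-0.8,0,-1,0,0,-0.7,0,-1,0,0,-0.4,0,-1,0,0,0,0]}}

```text
time: 20.3
position: [0.4513, -0.0645, 0.1334]
tool_rot: [0.953, -0.303, 0.002, 0.0]
ft_force: [0.0, 0.2, -2.6]
grip_width: 0.0564
grip_force: 18.0
```

Call:
{"method": "play_rows", "body": {"steps": [-1,0.4,0.07,0,0,-1,0.8,0.14,0,0,-1,1,0.18,0,0,-1,1,0.18,0,0,-1,1,0.18,0,0,-1,1,0.18,0,0,-1,1,0.18,0,0,-1,1,0.18,0,0,-1,0.7,0.13,0,0,-1,0.34,0.06,0,0]}}

```text
time: 21.3
position: [0.6276, -0.2455, 0.1299]
tool_rot: [0.953, -0.304, -0.0, 0.0]
ft_force: [-0.7, 0.2, -2.6]
grip_width: 0.0563
grip_force: 18.0
```

Call:
{"method": "play_rows", "body": {"steps": [-1,0,0,0.4,0,-1,0,0,0.7,0,-1,0,0,0.7,0,-1,0,0,0.6,0,-1,0,0,0.4,0,-1,0,0,0.25,0,-1,0,0,0.1,0,-1,0,0,0,0,-1,0,0,0,0,-1,0,0,0,0]}}

```text
time: 22.3
position: [0.6272, -0.2437, 0.0384]
tool_rot: [0.953, -0.303, 0.001, 0.0]
ft_force: [0.7, 0.5, -1.8]
grip_width: 0.0563
grip_force: 18.0
```

Call:
{"method": "play_rows", "body": {"steps": [-1,0,0,0.06,0,-1,0,0,0.05,0,-1,0,0,0.04,0,-1,0,0,0.03,0,-1,0,0,0.02,0,-1,0,0,0.01,0,-1,0,0,0,0,-1,0,0,0,0,-1,0,0,0,0,-1,0,0,0,0]}}

```text
time: 23.3
position: [0.6265, -0.2432, 0.0314]
tool_rot: [0.953, -0.303, -0.0, -0.0]
ft_force: [-1.2, 1.3, 2.7]
grip_width: 0.0563
grip_force: 18.0
```

Call:
{"method": "play_rows", "body": {"steps": [-1,0,0,0.01,0,-1,0,0,0,0,-1,0,0,0,0,-1,0,0,0,0,-1,0,0,0,0,-1,0,0,0,0,-1,0,0,0,0,-1,0,0,0,0,-1,0,0,0,0,-1,0,0,0,0]}}

```text
time: 24.3
position: [0.6264, -0.2432, 0.0313]
tool_rot: [0.953, -0.303, -0.0, 0.0]
ft_force: [-2.5, 1.1, 6.0]
grip_width: 0.0564
grip_force: 18.0
```

Call:
{"method": "play_rows", "body": {"steps": [-1,0,0,-0.01,0,0.35,0,0,0,0,0.5,0,0,0,0,0.7,0,0,0,0,0.7,0,0,0,0,0.7,0,0,0,0,0.7,0,0,-0.3,0,0.7,0,0,-0.8,0,0.7,0,0,-0.9,0,0.7,0,0,-0.9,0]}}

```text
time: 25.3
position: [0.6265, -0.2433, 0.1195]
tool_rot: [0.953, -0.303, 0.0, -0.0]
ft_force: [0.4, -0.6, 0.0]
grip_width: 0.074
grip_force: 0.0
```

Call:
{"method": "play_rows", "body": {"steps": [0.4,0,0,0,-0.88,0.2,0,0,0,-0.88,0,0,0,0,-0.88,0,0,0,0,-0.88,0,0,0,0,-0.88,0,0,0,0,-0.88,0,0,0,0,-0.88,0,-0.28,-0.45,0,0,0,-0.5,-0.8,0,0,0,-0.6,-0.95,0,0]}}

```text
time: 26.3
position: [0.5856, -0.1777, 0.1189]
tool_rot: [1.0, -0.001, 0.001, 0.001]
ft_force: [-0.5, -0.4, -0.4]
grip_width: 0.0439
grip_force: 0.0
```

Call:
{"method": "play_rows", "body": {"steps": [0,-0.6,-0.95,0,0,0,-0.6,-0.95,0,0,0,-0.6,-0.95,0,0,0,-0.6,-0.95,0,0,0,-0.6,-0.95,0,0,0,-0.6,-0.95,0,0,0,-0.6,-0.95,0,0,0,-0.6,-0.98,0,0,0,-0.42,-0.7,0,0,0,0,0,0,0]}}

```text
time: 27.3
position: [0.4259, 0.0748, 0.1187]
tool_rot: [1.0, 0.002, -0.001, -0.0]
ft_force: [1.1, -0.3, 0.9]
grip_width: 0.0434
grip_force: 0.0
```

Call:
{"method": "play_rows", "body": {"steps": [0,0,0,0.4,0,0,0,0,0.5,0,0,0,0,0.4,0,0,0,0,0.3,0,0,0,0,0,0,0,0,0,0,0,0,0,0,0,0,0,0,0,0,0,0,0,0,0,0,0,0,0,0,0]}}

```text
time: 28.3
position: [0.4288, 0.0727, 0.0704]
tool_rot: [1.0, -0.0, 0.0, 0.0]
ft_force: [0.4, 0.5, 0.8]
grip_width: 0.0438
grip_force: 0.0
```

Run:
```python
from rig import robot
import cv2,numpy as np
o=robot.get_obs(); print(o["position"],o["ft_force"])
c=robot.camera("scene")
cv2.imwrite("pics/g4.png",cv2.resize(c["image"][130:270,300:500,::-1],(800,560),interpolation=cv2.INTER_CUBIC))
```

```text
[0.42879009 0.07265329 0.07041488] [0.39975564 0.470374   0.77120414]
```

View pics/g4.png

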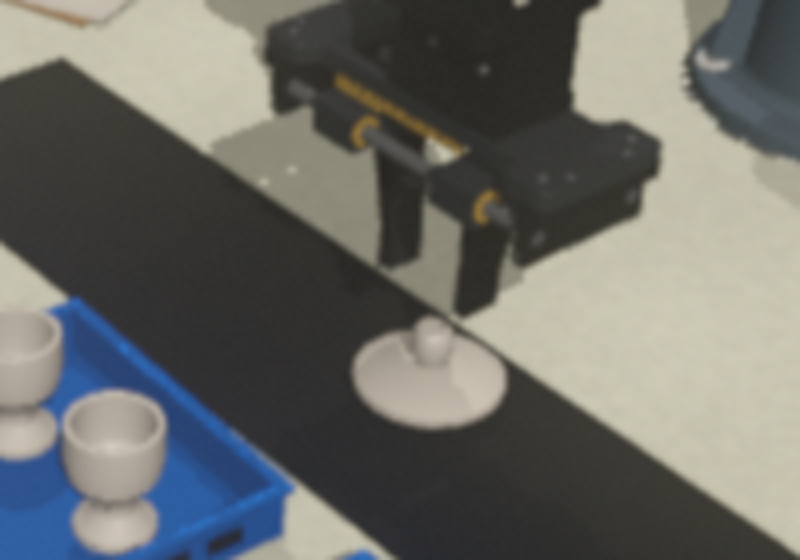

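The fingers straddle the knob at crop (433,340), still above it. Lowering and closing.

Call:
{"method": "play_rows", "body": {"steps": [0,0,0,0.4,0,0,0,0,0.4,0,0,0,0,0.3,0,0,0,0,0.2,0,0,0,0,0.12,0,0,0,0,0,0,0,0,0,0,0,0,0,0,0,0,0,0,0,0,0,0,0,0,0,0], "grip_force": 15}}

```text
time: 29.35
position: [0.4288, 0.0727, 0.0278]
tool_rot: [1.0, -0.0, 0.0, 0.0]
ft_force: [-0.5, 0.8, 0.6]
grip_width: 0.0435
grip_force: 0.0
```

Call:
{"method": "play_rows", "body": {"steps": [-0.2,0,0,0,0,-0.4,0,0,0,0,-0.6,0,0,0,0,-1,0,0,0,0,-1,0,0,0,0,-1,0,0,0,0,-1,0,0,0,0,-1,0,0,-0.2,0,-1,0,0,-0.4,0,-1,0,0,-0.4,0]}}

```text
time: 30.35
position: [0.4283, 0.0727, 0.0579]
tool_rot: [1.0, -0.0, -0.0, -0.0]
ft_force: [-0.6, -0.0, -0.7]
grip_width: 0.0204
grip_force: 15.0
```

Run:
```python
from rig import robot
import cv2,numpy as np
o=robot.get_obs(); print(o["position"],o["ft_force"],o["grip_width"])
c=robot.camera("scene")
cv2.imwrite("pics/g5.png",cv2.resize(c["image"][160:265,330:480,::-1],(800,560),interpolation=cv2.INTER_CUBIC))
```

```text
[0.42826555 0.07266139 0.05793025] [-0.62030488 -0.01895697 -0.7497664 ] 0.020422207376356288
```

View pics/g5.png

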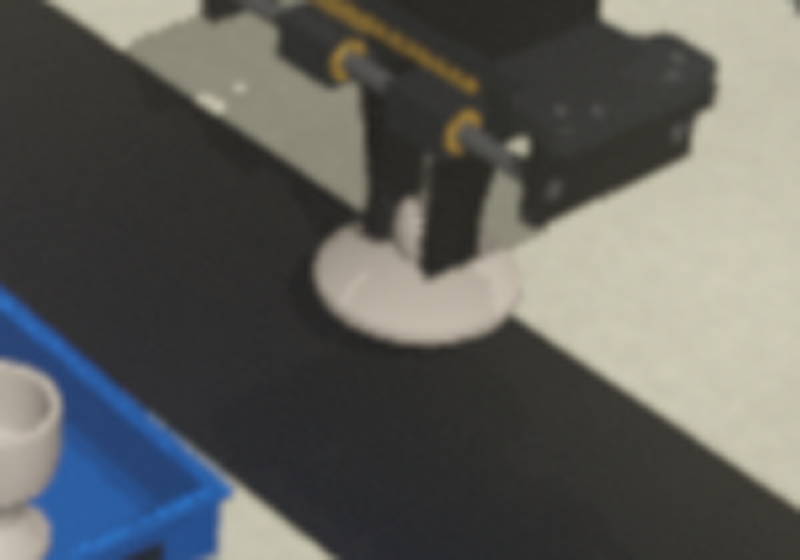

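The lid is held level by its knob and is clear of the mat. Carrying it to the lid tray.

Call:
{"method": "play_rows", "body": {"steps": [-1,0,0,-0.6,0,-1,0,0,-0.8,0,-1,0.3,-0.29,-0.6,0,-1,0.6,-0.58,-0.2,0,-1,0.8,-0.78,0,0,-1,0.9,-0.88,0,0,-1,0.9,-0.88,0,0,-1,0.9,-0.88,0,0,-1,0.9,-0.88,0,0,-1,0.6,-0.58,0,0]}}

```text
time: 31.4
position: [0.6071, 0.247, 0.1233]
tool_rot: [1.0, 0.0, 0.001, -0.0]
ft_force: [0.4, -0.6, -1.5]
grip_width: 0.0205
grip_force: 15.0
```

Call:
{"method": "play_rows", "body": {"steps": [-1,0.45,-0.44,0,0,-1,0,0,0.2,0,-1,0,0,0.5,0,-1,0,0,0.6,0,-1,0,0,0.6,0,-1,0,0,0.5,0,-1,0,0,0.35,0,-1,0,0,0.2,0,-1,0,0,0,0,-1,0,0,0,0]}}

```text
time: 32.4
position: [0.6196, 0.2583, 0.0355]
tool_rot: [1.0, -0.0, 0.0, -0.0]
ft_force: [-0.2, 0.3, -1.3]
grip_width: 0.0201
grip_force: 15.0
```

Call:
{"method": "play_rows", "body": {"steps": [-1,0,0,0.06,0,-1,0,0,0.05,0,-1,0,0,0.04,0,-1,0,0,0.03,0,-1,0,0,0.02,0,-1,0,0,0.01,0,-1,0,0,0,0,-1,0,0,0,0,-1,0,0,0,0,-1,0,0,0,0]}}

```text
time: 33.4
position: [0.6192, 0.2583, 0.0288]
tool_rot: [1.0, -0.0, 0.0, -0.0]
ft_force: [-0.0, -0.2, -1.4]
grip_width: 0.0199
grip_force: 15.0
```

No contact yet. Lowering a bit more.

Call:
{"method": "play_rows", "body": {"steps": [-1,0,0,0.01,0,-1,0,0,0,0,-1,0,0,0.01,0,-1,0,0,0,0,-1,0,0,0,0,-1,0,0,0,0,-1,0,0,0,0,-1,0,0,0,0,-1,0,0,0,0,-1,0,0,0,0]}}

```text
time: 34.4
position: [0.6193, 0.2583, 0.0286]
tool_rot: [1.0, -0.0, 0.0, -0.0]
ft_force: [-1.4, -1.3, 5.3]
grip_width: 0.0199
grip_force: 15.0
```

Call:
{"method": "play_rows", "body": {"steps": [-1,0,0,-0.01,0,-0.4,0,0,0,0,-0.2,0,0,0,0,0,0,0,0,0,0,0,0,0,0,0,0,0,0,0,0,0,0,-0.3,0,0,0,0,-0.8,0,0,0,0,-0.9,0,0,0,0,-0.9,0]}}

```text
time: 35.4
position: [0.6191, 0.2583, 0.1168]
tool_rot: [1.0, -0.0, -0.0, 0.0]
ft_force: [0.7, 0.1, 0.8]
grip_width: 0.0433
grip_force: 0.0
```

Call:
{"method": "play_rows", "body": {"steps": [0,0,0,-0.7,0,0,-0.5,0,-0.5,0,0,-0.8,0,0,0,0,-0.9,0,0,0,0,-0.9,0,0,0,0,-0.9,0,0,0,0,-0.8,0,0,0,0,-0.5,0,0,0,0,0,0,0,0,0,0,0,0,0]}}

```text
time: 36.4
position: [0.4613, 0.2586, 0.1523]
tool_rot: [1.0, 0.0, 0.001, -0.0]
ft_force: [-0.3, 0.3, 1.0]
grip_width: 0.0434
grip_force: 0.0
```

Run:
```python
from rig import robot
import cv2,numpy as np
for n in("scene","top"):
    c=robot.camera(n); np.savez(n+"1.npz",**c)
    if n=="scene": cv2.imwrite("pics/f1.png",cv2.resize(c["image"][130:440,130:530,::-1],(774,600)))
    else: cv2.imwrite("pics/f2.png",c["image"][100:400,100:540,::-1])
import h
A=np.load("top1.npz")["image"]
for n,u,z in(("slid",(199,183),.02),("segg",(318,185),.065),("smug",(442,182),.065)):
    print(n,h.disc("top",*u,lo=50)[0].round(1),h.disc("top",*u,lo=50,im=A)[0].round(1))
print(robot.get_obs()["position"],robot.get_obs()["time"])
```

```text
slid [198.2 182. ] [198.2 182. ]
segg [317.1 183.6] [317.1 183.6]
smug [445.  179.6] [445.  179.6]
[0.46194397 0.2585617  0.15198077] 36.5
```

View pics/f1.png

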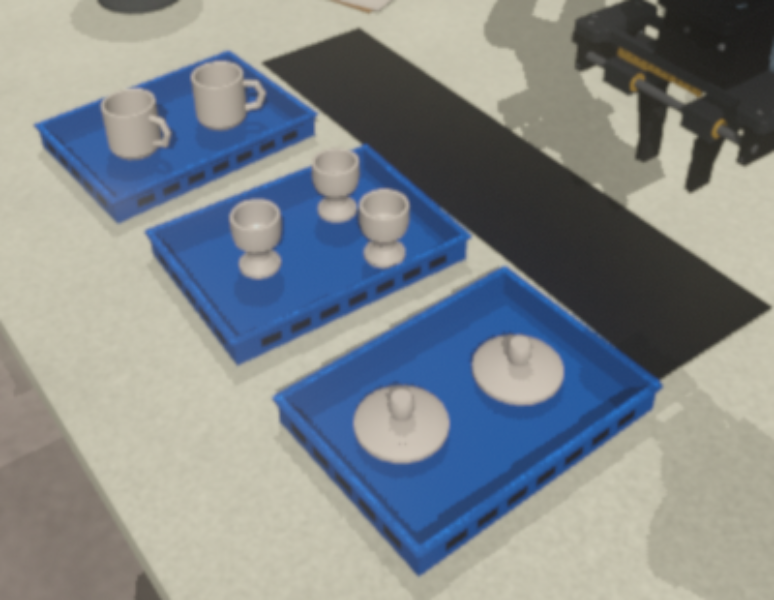

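View pics/f2.png

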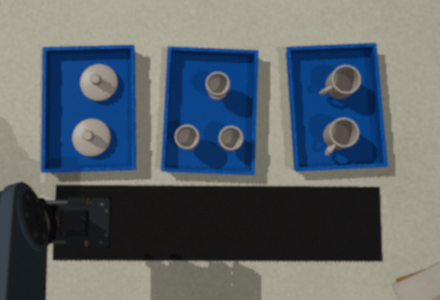

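Both views show every piece upright and flat in its own tray: placed cups at (186,137) and (231,138), mug at (341,135), lid at (92,137). The stored pieces haven't moved, and the gripper is clear of everything.

```bash
python3 -c "
from rig import robot
print(robot.hand_in())"
```

```text
the job is handed in; nothing more can be done
None
```

I stood both egg cups, the mug and the lid upright in their matching trays, with the stored pieces unmoved in the before-and-after pictures, and handed the job in at about 36.5 s; the hand-in gave no verdict.

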